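# Probe check on the sprung test plate

### The job

Take the hand-held probe by its handle, lift it up off the stand's pin, and hold the end of its nose on the red spot of the probe tester, with the probe square to the sloping plate. Press lightly, so that the sprung plate sinks about halfway and never bottoms, and finish like that: the program ends with the gripper still holding the probe steady against the spot. Do not disturb the other things on the worktop.

Things in the scene. Friction and masses are not known exactly. Their poses are not given: they have to be found in the camera images.
- probe: Hand-held probe, 0.15 kg, hanging upright on the stand. Origin: the end of its black rounded nose (contact point); z runs from the nose up along the probe. Nose: rod 16 mm across with ball end, z 0 to 47 mm. White handle: box 26 (x) by 28 (y) mm, z 47 to 205 mm, small display on its -x side; free to grip across y between z 150 and 205 mm.
- lug (a point): Centre of the upright 14 mm hole in the probe's blue hanging lug, which sits over the stand's pin. The lug is flat, 30 mm wide, 8 mm thick (4 mm each way of this point), sticking out of the probe's +x side to x = 45 mm; the hole is at x = 29 mm, z = 111 mm of the probe.
- stand: Fixed hanging stand, white foot 92x90 mm. Origin: on the worktop under its upturned steel pin, 8 mm across, from the bracket's top at z = 141 mm to z = 163 mm. The lug rests on the bracket: the probe must rise over 22 mm to come free. The probe hangs on the -x side, nose 30 mm above the worktop, handle against a rubber bumper. Post behind the pin (+x) is 147 mm high.
- tester: Fixed grey and white probe tester, foot 105x90 mm; its housing's top and the round plate on it slope, facing up and 24 degrees (0.42 rad) towards the tester's -x side. Origin: on the worktop under its centre.
- mark (a point): Centre of the red spot (18 mm across, tiny white dot in the middle) on the outer face of the tester's white round plate (60 mm across); moves with the plate. z axis: square out of the plate, 0.42 rad from vertical. With the plate out it lies 83 mm above the worktop.
- plate (a joint): How far the sprung plate is pushed in along its own -z, m: 0 out, 0.012 bottomed. Halfway (0.006) takes about 4 N; the spring adds 0.6 N per mm.
- plaster_tape: Bystander: roll of beige plaster tape 54 mm across, 25 mm high, loose. Origin: centre of its underside.
- amp_box: Bystander: flat small carton with orange and red stripes 46x91x30 mm, loose. Origin: centre of its underside.
- vial_green: Bystander: glass vial with greenish contents and beige cap, 50 mm across, 112 mm high, loose. Origin: centre of its underside.
- carton_purple: Bystander: purple carton 45x52x86 mm, loose. Origin: centre of its underside.
- pen_blue: Bystander: white pen with blue cap, 10x145x11 mm, lying, loose. Origin: centre of its underside.
There are look-alikes about, which are no part of the job. Of the things that look like the tester, the larger one is meant.

How it is judged:
By the outcome, as a careful person would: the job done as asked, in the order asked, and still so for the second after the job is handed in, while the arm keeps its last pose, push and grip.
It also fails if it takes over 38 s, if anything falls off the work surface, if the arm or the gripper's body presses on something with over 40 N, if the wrist force passes 120 N, or if a joint passes its speed limit or range.

### The arm

A 6-joint arm with a two-finger parallel gripper is mounted at the origin on a cart in front of the work surface, level with it; the furniture and walls round the work are solid. World frame = base frame: x ahead of the robot, y to its left, z up, the work surface at z = 0. Lengths are in m, angles in rad, forces in N, time in s.
With the tool pointing down it reaches from about 0.325 to 0.85 m from the base axis. Payload 4.4 kg.
Tool frame: the origin (TCP) lies midway between the tips of the shut fingers; the grasp point (between the pads) lies 19 mm behind it; z points along the fingers, y is the line along which they close (so a half turn about z gives the same grasp; the last joint's range is limited). The gripper opens to 94 mm and grips with 3 to 60 N. Pads are 16 mm wide; open, the fingers measure 119 mm over their backs; the gripper's body (75 mm by 177 mm) begins 78 mm behind the grasp point.
Start: joints at [-1.403, 0.207, 1.542, -0, 1.393, -0.15], TCP at [0.18, -0.546, 0.205] pointing down, gripper open.
Joint ranges: [-2.73, 2.73], [-0.86, 2.22], [0.23, 2.46], [-1.11, 4.25], [0.08, 2.63], [-2.82, 2.82]. Speed limits (rad/s): [2.79, 2.79, 3.14, 3.14, 3.14, 3.14].

### API

Orientations are given as [roll, pitch, yaw] about the fixed x, y, z axes, in that order (R = Rz(yaw) Ry(pitch) Rx(roll)).
In Python, from bench import sensors, viewer, ticket, spotter gives the robot as it stands.
- The arm moves only by the tool carry_out, never from a script. Its argument "increments" is a list of rows, each a list of 3 entries, a list of its own where there are three numbers: the turn, a rotation vector about the tool's x, y, z each as a share of 45 degrees, from -1 to 1, then the shift along the tool's x, y, z each as a share of 0.1 m, from -1 to 1, then the finger opening in mm, from 0 to 94. A call has 1 to 5 rows; each row is the pose to reach, as a shift and turn from the pose commanded when the call began, along the tool's axes at that moment; what a row does not reach only later rows make up. A row lasts 1/12 s, in which the tool goes at most 41.7 mm and 7.16 degrees, less where a joint would pass 70% of its speed; a pose out of reach is approached as far as the arm can. A call with a number of a shift or a turn outside -1 to 1 is refused whole. A call with a gripper value outside its range is refused whole. The fingers move at their own pace and stop on an object; "grip_force" is the grip in N (left out, the last holds). Time passes only in rows, so rows that repeat a pose let the fingers close. It gives the time, the measured TCP pose, the force, the opening and the grip force at its end, in the units of the state.
- sensors.get_obs(): the state, without advancing time (a new reading comes with each control period).
- viewer.read_camera(name): name is "side" or "top"; returns a dict with "color" (420x560x3 uint8, blue, green, red), "z_map" (420x560 float32, m along the optical axis (not along the pixel's ray), 0 where there is no reading), "fovy" (degrees; the focal length in pixels is half the picture's height over the tangent of half this angle, whatever the lens; pixels are square), "cx", "cy" (the principal point, pixels), "dist_coeffs" ([k1, k2, p1, p2, k3] as OpenCV has them; the pictures are not rectified), "world_to_cam" (4x4, takes a point from world to camera coordinates). Camera axes: x right, y up, looking along -z (the intrinsics and any distortion apply to the point x, -y, -z); pixel columns grow to the right and rows downward; lengths in m; the calibration is good to about 2 mm. A picture is of the moment at which its call begins.
- ticket.hand_in(): hands the job in; it is judged then, once.
Trained networks look in a picture, given as the dict that the camera call returned (one of the last four; its "shot" number tells which), for a name from the list of things; names that differ only in an ending like _2 or _b are one class to them, and where a whole thing is asked for, a point or a joint stands for the part that bears it (a point fixed in the world has none). Each returns a list of dicts, best first, with "confidence" (0 to 1); they miss things now and then, are a little off and sometimes report something else, mostly with a low value. They report only what shows in the picture. A call takes as long as a camera call. They do not tell look-alikes from the thing itself.
- spotter.spot_in(picture, target): "location" ([column, row] in pixels, amid what is visible of it).
- spotter.outline_of(picture, target): "mask" (420x560 bool, what is visible of it) and "location" ([column, row] in pixels, amid what is visible of it).
- spotter.pinpoint(picture, target): "location" ([column, row] in pixels: a listed point, or the origin of a listed thing).
The state is a dict: "time": time; "joints": joint angles; "joint_vel": joint speeds; "effort": joint torques, N m; "ee_pos": TCP position; "orientation": TCP orientation; "ft_force": force on the tool from outside, world axes, zero at the start; "moment": the same for the moment, N m; "gripper_width": finger opening in m; "grip_force": force on a finger pad.
Only numpy, scipy, OpenCV 4.12 (cv2) and the standard library are available. Lean on these libraries where they do the work, as an engineer would, in place of code of your own. Each camera call takes 0.05 s, during which the arm holds its last target. There are 200 camera calls.

## Working session

There is one attempt and no reset: what is moved stays moved. The work goes in short steps, Python scripts to look and compute and a tool call to move; the robot and the scene stay as the last step left them, time stands still between calls to the robot, and variables do not carry over. Pictures are saved under pics/ and viewed, at most 10 in all, crops included, and the job is handed in when it is done.

Besides the shell and the picture viewer there is one more tool, called after ">>>" in YAML: its name, and indented under it one key for each argument. carry_out: Moves the arm, as the interface text tells. Its arguments: {"type":"object","properties":{"increments":{"type":"array","items":{"type":"array"}},"grip_force":{"type":"number"}},"required":["increments"]}

```bash
mkdir -p pics; ls; cat > h.py <<'E'
import numpy as np, cv2
from bench import sensors, viewer, ticket, spotter
from scipy.spatial.transform import Rotation as R
def K(p):
    f=p["color"].shape[0]/2/np.tan(np.radians(p["fovy"])/2)
    return np.array([[f,0,p["cx"]],[0,f,p["cy"]],[0,0,1]])
def ray(p,uv):
    n=cv2.undistortPoints(np.array([[uv]],float),K(p),np.array(p["dist_coeffs"],float))[0,0]
    M=np.array(p["world_to_cam"]);d=np.array([n[0],-n[1],-1.])
    return -M[:3,:3].T@M[:3,3], M[:3,:3].T@d   # depth t along the axis
def depth_pt(p,uv,r=1):
    c,q=np.round(uv).astype(int);z=p["z_map"][q-r:q+r+1,c-r:c+r+1];z=z[z>0]
    o,d=ray(p,uv);return o+d*np.median(z) if z.size else None
def tri(rs):
    A=0;b=0
    for o,d in rs:
        d=d/np.linalg.norm(d);P=np.eye(3)-np.outer(d,d);A=A+P;b=b+P@o
    return np.linalg.solve(A,b)
def proj(p,X):
    M=np.array(p["world_to_cam"]);c=(M[:3,:3]@np.array(X).T).T.reshape(-1,3)+M[:3,3]
    return cv2.projectPoints(c*[1,-1,-1],np.zeros(3),np.zeros(3),K(p),np.array(p["dist_coeffs"],float))[0][:,0]
def cloud(p,mask=None):
    v,u=np.nonzero((p["z_map"]>0)&(mask if mask is not None else True))
    n=cv2.undistortPoints(np.stack([u,v],1).astype(float)[:,None],K(p),np.array(p["dist_coeffs"],float))[:,0]
    z=p["z_map"][v,u];M=np.array(p["world_to_cam"])
    return (np.stack([n[:,0]*z,-n[:,1]*z,-z],1)-M[:3,3])@M[:3,:3]
E
python3 - <<'E'
from h import *
np.set_printoptions(precision=4,suppress=True)
for n in("side","top"):
    p=viewer.read_camera(n);cv2.imwrite(f"pics/{n}0.png",p["color"])
    for t in("probe","lug","stand","tester","mark","plaster_tape","amp_box","vial_green","carton_purple","pen_blue"):
        for r in spotter.pinpoint(p,t)[:3]: print(n,t,np.round(r["location"],1),round(r["confidence"],2),depth_pt(p,r["location"]))
print(sensors.get_obs())
E
```

```text
pics
side probe [248.9 273.9] 0.85 [ 0.5439 -0.1076  0.0147]
side probe [199.  227.5] 0.31 [ 0.6776 -0.202   0.0369]
side lug [226.6 241.6] 0.66 [ 0.575  -0.1062  0.1527]
side stand [232.  278.6] 0.87 [ 0.5793 -0.092   0.0146]
side tester [295.9 203.6] 0.73 [ 0.4569 -0.284   0.0534]
side tester [389.3 183.5] 0.61 [ 0.2291 -0.3833  0.0385]
side mark [301.6 185.2] 0.61 [ 0.4469 -0.3159  0.0852]
side mark [396.8 167.1] 0.49 [ 0.2147 -0.4154  0.0665]
side plaster_tape [301.7 265.9] 0.67 [ 0.429  -0.1469  0.0024]
side amp_box [231.2 226.8] 0.74 [ 0.5538 -0.0945  0.2275]
side amp_box [297.  202.2] 0.41 [ 0.4543 -0.2836  0.0599]
side vial_green [197.5 228. ] 0.56 [ 0.6798 -0.1986  0.0397]
side carton_purple [217.6 199.6] 0.94 [ 0.651  -0.2861  0.0387]
side pen_blue [342.8 218.5] 0.55 [ 0.3402 -0.2847  0.0075]
top probe [237.2 168.5] 0.81 [ 0.534  -0.1163  0.1101]
top lug [233.4 150. ] 0.96 [ 0.5562 -0.1218  0.2314]
top stand [239.1 158.3] 0.76 [ 0.5535 -0.1242  0.1422]
top tester [351.8 291.3] 0.79 [ 0.2293 -0.4022  0.0524]
top tester [317.6 205.8] 0.62 [ 0.4449 -0.313   0.0827]
top mark [3
[... 297 characters left out ...]
 0.94 [ 0.6656 -0.2208  0.0752]
top carton_purple [315.5 124. ] 0.84 [ 0.6499 -0.3088  0.0848]
top pen_blue [303.3 241.9] 0.67 [ 0.3523 -0.2819 -0.0002]
top pen_blue [288.7 143.8] 0.61 [ 0.6112 -0.2425  0.0288]
{'time': 1.1, 'joints': array([-1.4035,  0.2066,  1.5415, -0.    ,  1.3935, -0.1505]), 'joint_vel': array([ 0.0021,  0.0008,  0.0005,  0.0029, -0.0019,  0.0006]), 'effort': array([ -0.0003, -37.09  , -28.1766,   0.0698,   0.0275,   0.    ]), 'ee_pos': array([ 0.1797, -0.5462,  0.2054]), 'orientation': array([-3.1416,  0.    ,  0.3179]), 'ft_force': array([-0.6195, -0.2945, -0.3787]), 'moment': array([ 0.0133, -0.0094,  0.0162]), 'grip_force': 0.0, 'gripper_width': 0.09399821593895041}
```

View pictures.

View pics/side0.png

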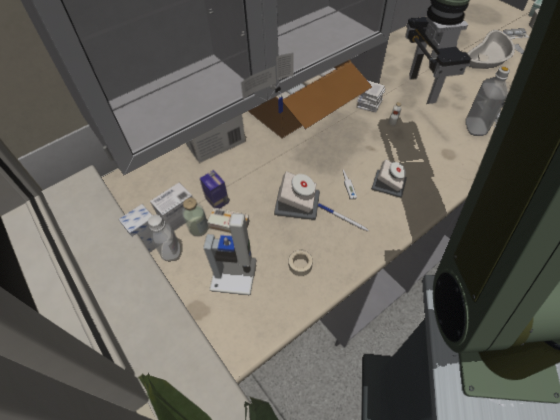

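View pics/top0.png

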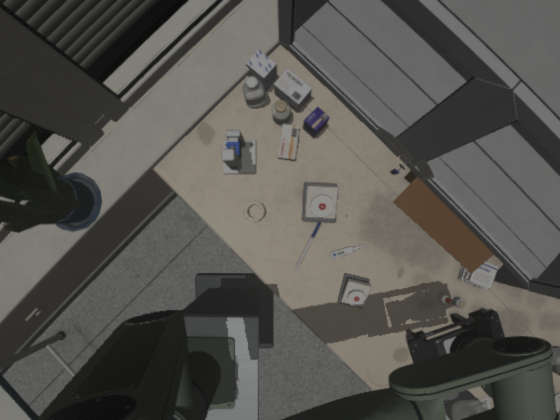

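```bash
cat > m.py <<'E'
from h import *
np.set_printoptions(precision=4,suppress=True)
P={n:viewer.read_camera(n) for n in("side","top")}
import pickle;pickle.dump(P,open("P.pkl","wb"))
def crop(p,c,w=40,h=30): return cv2.resize(p["color"][c[1]-h:c[1]+h,c[0]-w:c[0]+w],(400,300),interpolation=cv2.INTER_CUBIC)
s,t=P["side"],P["top"]
cv2.imwrite("pics/crops.png",np.vstack([np.hstack([crop(s,(230,255),53,40),crop(s,(298,195))]),np.hstack([crop(t,(238,155)),crop(t,(320,203))])]))
for n,box in(("side",(285,175,322,200)),("top",(308,190,335,218))):
    p=P[n];x0,y0,x1,y1=box;c=p["color"].astype(int)[y0:y1,x0:x1]
    red=np.clip(c[...,2]-np.maximum(c[...,0],c[...,1])-30,0,None)
    v,u=np.nonzero(red>0);w=red[v,u]
    uv=(np.average(u,weights=w)+x0,np.average(v,weights=w)+y0);print(n,"red",uv,len(u),depth_pt(p,uv))
    P[n]["red"]=uv
    X=cloud(p);D=X[np.linalg.norm(X-depth_pt(p,uv),axis=1)<.024]
    c0=D.mean(0);_,S,V=np.linalg.svd(D-c0);print("plane",V[2]*np.sign(V[2,2]),S/np.sqrt(len(D)),len(D))
m=tri([ray(P[n],P[n]["red"]) for n in P]);print("mark",m)
for n in P: print(proj(P[n],m)-P[n]["red"])
for n in P:
    for tg in("probe","stand","tester"):
        r=spotter.outline_of(P[n],tg)
        for q in r[:2]:
            if q["confidence"]<.4: continue
            X=cloud(P[n],q["mask"]);rect=cv2.minAreaRect(np.argwhere(q["mask"])[:,::-1].astype(np.float32))
            print(n,tg,q["location"],q["confidence"],rect,np.percentile(X,[2,50,98],axis=0).ravel())
            np.save(f"{n}_{tg}_{r.index(q) if 0 else int(q['location'][0])}.npy",X)
print(sensors.get_obs()["time"])
E
python3 m.py
```

```text
side red (np.float64(303.36410256410255), np.float64(183.6871794871795)) 35 [ 0.4432 -0.3208  0.0854]
plane [-0.4049  0.0146  0.9142] [0.0122 0.0118 0.0011] 234
top red (np.float64(321.85157699443414), np.float64(206.19666048237477)) 31 [ 0.444  -0.3237  0.0815]
plane [-0.4085  0.0289  0.9123] [0.012  0.0119 0.0016] 273
mark [ 0.4436 -0.3236  0.0819]
[[-0.1316 -0.0153]]
[[-0.0004  0.1274]]
side probe [240.0, 246.9] 0.87 ((232.86997985839844, 242.5899658203125), (60.528343200683594, 32.951175689697266), 81.8698959350586) [ 0.5332 -0.2166  0.0108  0.5474 -0.0965  0.1561  0.6112 -0.0926  0.2374]
side stand [223.5, 274.3] 0.95 ((227.82308959960938, 264.9154357910156), (53.70703887939453, 55.44352340698242), 7.125016689300537) [ 0.5364 -0.1342  0.0062  0.5891 -0.094   0.0148  0.6235 -0.0629  0.1497]
side tester [296.6, 196.4] 0.83 ((297.12310791015625, 195.515380859375), (42.29584503173828, 44.15636444091797), 7.125016689300537) [ 0.4089 -0.3569  0.006   0.4565 -0.2975  0.0588  0.5077 -0.278   0.0923]
top probe [232.9, 155.9] 0.97 ((231.30001831054688, 155.90000915527344), (28.403953552246094, 18.729246139526367), 82.87498474121094) [ 0.5348 -0.1245  0.0883  0.5472 -0.115   0.173   0.5907 -0.0974  0.2354]
top probe [287.8, 143.9] 0.58 ((288.78997802734375, 141.96998596191406), (18.24335479736328, 35.35533905029297), 8.13010311126709) [ 0.5732 -0.2645  0.0006  0.6152 -0.2433  0.0293  0.6616 -0.2196  0.0335]
top stand [243.5, 152.4] 0.88 ((240.0, 152.0), (44.0, 34.0), 90.0) [ 0.5357 -0.1551  0.0006  0.5844 -0.124   0.0121  0.6233 -0.0683  0.1488]
top tester [355.6, 291.2] 0.79 ((354.06475830078125, 290.75390625), (28.910436630249023, 30.335599899291992), 14.74356460571289) [ 0.1891 -0.4452  0.0055  0.2315 -0.4065  0.0519  0.265  -0.3771  0.0709]
1.5
```

View pics/crops.png

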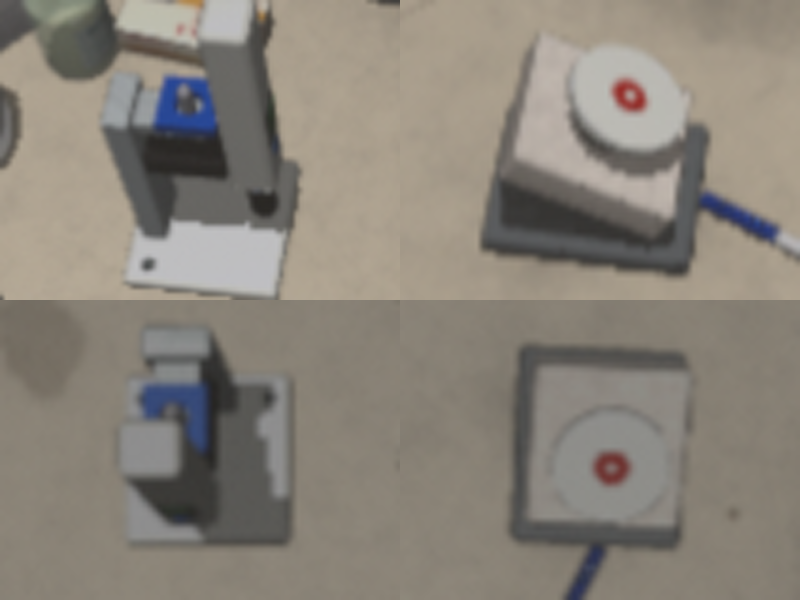

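```bash
cat > f.py <<'E'
from h import *
import pickle
np.set_printoptions(precision=4,suppress=True)
P=pickle.load(open("P.pkl","rb"))
def rect(D):
    r=cv2.minAreaRect((D[:,:2]*1000).astype(np.float32));return np.round(r[0],1),np.round(r[1],1),round(r[2],1),len(D),np.median(D[:,2])
def grid(p,z,xy): pass
for n,p in P.items():
    X=cloud(p)
    B=lambda lo,hi:X[((X>lo)&(X<hi)).all(1)]
    print(n,"handle top",rect(B((.49,-.17,.226),(.60,-.06,.245))))
    print(n,"handle all",np.percentile(B((.49,-.17,.17),(.62,-.06,.225)),[1,50,99],axis=0).ravel())
    print(n,"lug",rect(B((.545,-.17,.140),(.65,-.06,.156))))
    print(n,"stand foot",rect(B((.5,-.2,.006),(.66,-.03,.02))))
    print(n,"tester foot",rect(B((.37,-.40,.004),(.53,-.255,.018))))
    print(n,"tape",rect(B((.37,-.22,.015),(.49,-.09,.04))))
    hi=B((.2,-.6,.3),(.6,.1,1.2)); print("high",len(hi),np.percentile(hi,[0,50,100],axis=0).ravel() if len(hi) else 0)
    tops=B((.49,-.17,.12),(.65,-.05,.26)); print("zhist",np.histogram(tops[:,2],np.arange(.12,.261,.01))[0])
# overlay corner refinement: handle top corner pixels & blue lug hole by colour
for n,b in(("side",(215,225,262,262)),("top",(215,130,255,185))):
    c=P[n]["color"].astype(int);x0,y0,x1,y1=b;q=c[y0:y1,x0:x1]
    m=((q[...,0]-q[...,2])>50).astype(np.uint8)
    print(n,"blue",cv2.minAreaRect(np.argwhere(m)[:,::-1].astype(np.float32)+[x0,y0]).__repr__())
E
python3 f.py
python3 - <<'E'
import sys;sys.path.insert(0,'.')
import cv2,pickle,numpy as np
P=pickle.load(open("P.pkl","rb"))
a=P["side"]["color"][220:295,205:280];b=P["top"]["color"][125:200,205:280]
im=np.hstack([cv2.resize(x,(400,400),interpolation=cv2.INTER_NEAREST) for x in(a,b)])
im=cv2.convertScaleAbs(im,alpha=1.5)
cv2.imwrite("pics/c2.png",cv2.copyMakeBorder(im,0,0,0,0,0))
E
```

```text
side handle top (array([ 546.2, -106.7]), array([27.7, 26. ]), 89.4, 221, np.float64(0.23572105204773575))
side handle all [ 0.5333 -0.1161  0.1705  0.5414 -0.0946  0.1986  0.5577 -0.093   0.2242]
side lug (array([ 583.3, -107.4]), array([74.7, 33.3]), 3.1, 425, np.float64(0.14879860896646957))
side stand foot (array([ 581.4, -130.1]), array([ 92.6, 138.3]), 0.5, 1098, np.float64(0.01339435888247522))
side tester foot (array([ 450.6, -319.3]), array([159.8, 125.7]), 1.1, 502, np.float64(0.013568644856535804))
side tape (array([ 433.7, -148.6]), array([53.2, 53.3]), 57.7, 318, np.float64(0.02625646047840454))
high 23359 [ 0.2    -0.6     0.3     0.2213 -0.0129  0.4823  0.5999  0.0954  0.6501]
zhist [ 54  79 304 187  59  44  45  48  45  53  51 200   0   0]
top handle top (array([ 547.6, -110.3]), array([25.7, 26. ]), 1.6, 149, np.float64(0.2333196932819896))
top handle all [ 0.535  -0.1242  0.1705  0.5359 -0.1196  0.1997  0.5572 -0.0987  0.2244]
top lug (array([ 584.1, -109.3]), array([33.3, 73.7]), 89.4, 235, np.float64(0.14673189805297757))
top stand foot (array([ 583.1, -110.5]), ar
[... 157 characters left out ...]
987539947483))
top tape (array([ 434.9, -152.2]), array([52.8, 51.6]), 64.1, 199, np.float64(0.024016175262626203))
high 28803 [ 0.2    -0.6     0.3001  0.2333 -0.4618  0.5962  0.6     0.09    0.7448]
zhist [ 21  33 224  35  15  11  19   9  14  19  16 137   0   0]Traceback (most recent call last):
  File "f.py", line 23, in <module>
    print(n,"blue",cv2.minAreaRect(np.argwhere(m)[:,::-1].astype(np.float32)+[x0,y0]).__repr__())
                   ~~~~~~~~~~~~~~~^^^^^^^^^^^^^^^^^^^^^^^^^^^^^^^^^^^^^^^^^^^^^^^^^^^
cv2.error: OpenCV(4.12.0) /io/opencv/modules/imgproc/src/convhull.cpp:143: error: (-215:Assertion failed) total >= 0 && (depth == CV_32F || depth == CV_32S) in function 'convexHull'
```

View pics/c2.png

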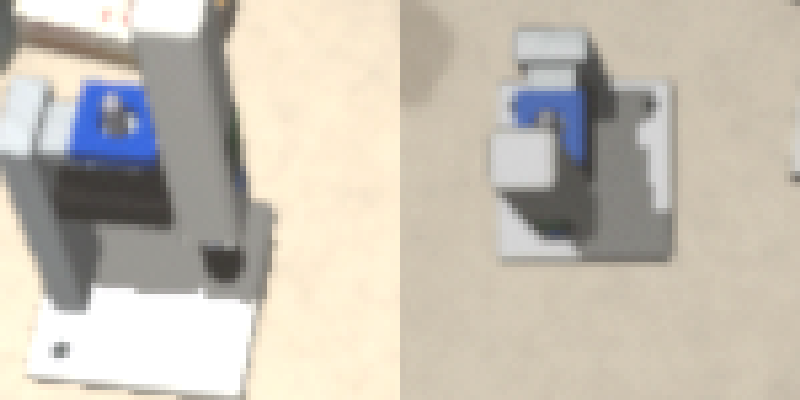

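>>> carry_out:
  increments:
    - [[0, 0, 0.405], [0, 0, -1], 94]
    - [[0, 0, 0.405], [0, 0, -1], 94]
    - [[0, 0, 0.405], [0, 0, -1], 94]

```text
time: 1.75
ee_pos: [0.1801, -0.5483, 0.3114]
orientation: [3.133, -0.002, -0.006]
ft_force: [-0.1, -0.3, 0.3]
gripper_width: 0.0939
grip_force: 0.0
```

```bash
python3 - <<'E'
from h import *
import pickle
np.set_printoptions(precision=3,suppress=True)
P=pickle.load(open("P.pkl","rb"))
for n,p in P.items():
    X=cloud(p);m=((X>(.25,-.45,.26))&(X<(.75,.1,.75))).all(1);D=X[m]
    v,c=np.unique(np.round(D,1),axis=0,return_counts=True);print(n,len(D));print(np.c_[v,c][c>15])
E
```

```text
side 624
[[  0.6  -0.4   0.3 217. ]
 [  0.7  -0.4   0.3  42. ]
 [  0.7  -0.4   0.5  84. ]
 [  0.7  -0.3   0.3  84. ]
 [  0.7  -0.3   0.5 197. ]]
top 4043
[[   0.6   -0.4    0.3  121. ]
 [   0.6   -0.4    0.5  100. ]
 [   0.6   -0.4    0.6 3368. ]
 [   0.7   -0.4    0.3   23. ]
 [   0.7   -0.4    0.5   67. ]
 [   0.7   -0.4    0.6  238. ]
 [   0.7   -0.3    0.3   38. ]
 [   0.7   -0.3    0.5   88. ]]
```

>>> carry_out:
  increments:
    - [[0, 0, 0], [0.5, -1, 0], 94]
    - [[0, 0, 0], [0.5, -1, 0], 94]
    - [[0, 0, 0], [0.5, -1, 0], 94]

```text
time: 2.0
ee_pos: [0.2306, -0.4443, 0.306]
orientation: [3.142, -0.001, -0.0]
ft_force: [0.7, 0.6, -0.5]
gripper_width: 0.0941
grip_force: 0.0
```

>>> carry_out:
  increments:
    - [[0, 0, 0], [0.8, -1, 0], 94]
    - [[0, 0, 0], [0.8, -1, 0], 94]
    - [[0, 0, 0], [0.8, -1, 0], 94]
    - [[0, 0, 0], [0.8, -1, 0], 94]

```text
time: 2.33
ee_pos: [0.313, -0.3413, 0.3059]
orientation: [-3.14, -0.003, 0.007]
ft_force: [-0.4, 0.2, -0.2]
gripper_width: 0.094
grip_force: 0.0
```

>>> carry_out:
  increments:
    - [[0, 0, 0], [0.9, -1, 0], 94]
    - [[0, 0, 0], [0.9, -1, 0], 94]
    - [[0, 0, 0], [0.9, -1, 0], 94]
    - [[0, 0, 0], [0.9, -1, 0], 94]

```text
time: 2.67
ee_pos: [0.4023, -0.2427, 0.3057]
orientation: [-3.14, -0.002, 0.005]
ft_force: [0.1, -0.1, 0.5]
gripper_width: 0.0936
grip_force: 0.0
```

>>> carry_out:
  increments:
    - [[0, 0, 0], [1, -1, 0], 94]
    - [[0, 0, 0], [1, -1, 0], 94]
    - [[0, 0, 0], [1, -1, 0], 94]
    - [[0, 0, 0], [1, -1, 0], 94]
    - [[0, 0, 0], [1, -1, 0], 94]

```text
time: 3.08
ee_pos: [0.5015, -0.1446, 0.3051]
orientation: [-3.141, -0.0, 0.004]
ft_force: [-0.1, 0.7, -0.1]
gripper_width: 0.0939
grip_force: 0.0
```

>>> carry_out:
  increments:
    - [[0, 0, 0], [0.46, -0.37, 0], 94]
    - [[0, 0, 0], [0.46, -0.37, 0], 94]
    - [[0, 0, 0], [0.46, -0.37, 0.3], 94]
    - [[0, 0, 0], [0.46, -0.37, 0.3], 94]

```text
time: 3.42
ee_pos: [0.5431, -0.1095, 0.2705]
orientation: [-3.14, 0.009, -0.0]
ft_force: [-1.3, -0.0, -2.0]
gripper_width: 0.0939
grip_force: 0.0
```

```bash
python3 - <<'E'
from h import *
print(sensors.get_obs()["ee_pos"],sensors.get_obs()["orientation"])
o=[]
for n,c in(("side",(230,235)),("top",(238,150))):
    p=viewer.read_camera(n);o.append(cv2.resize(p["color"][c[1]-40:c[1]+40,c[0]-40:c[0]+40],(400,400),interpolation=cv2.INTER_CUBIC))
cv2.imwrite("pics/hover.png",cv2.convertScaleAbs(np.hstack(o),alpha=1.4))
E
```

```text
[ 0.54307674 -0.10949864  0.27046288] [-3.13954849e+00  8.88147663e-03 -1.67781090e-04]
```

View pics/hover.png

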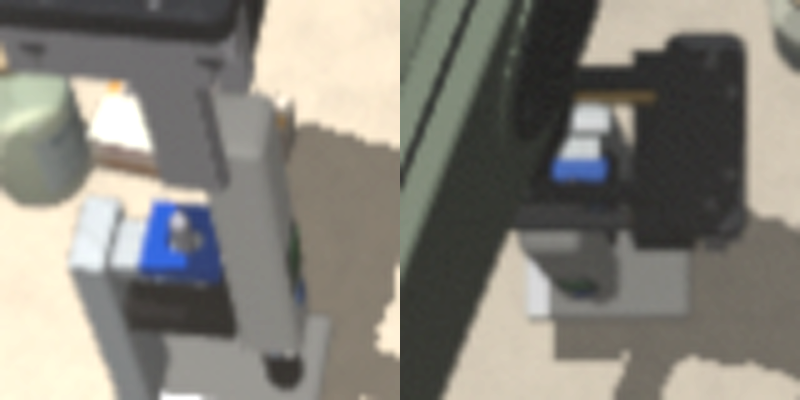

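```bash
python3 - <<'E'
from h import *
p=viewer.read_camera("side");s=sensors.get_obs();e=s["ee_pos"];print(e)
for dy in(-.053,.053):
    print(dy,(proj(p,e+[0,dy,0])[0]-[190,195])*5)
print("handle top c",(proj(p,[.546,-.1067,.2355])[0]-[190,195])*5)
D=cloud(p);m=((D>(.5,-.2,.262))&(D<(.6,-.02,.33))).all(1);D=D[m]
print(len(D),np.percentile(D,[2,50,98],axis=0))
q=D[(D[:,2]<.30)];print(np.percentile(q,[2,50,98],axis=0))
E
```

```text
[ 0.54496442 -0.1106772   0.27554512]
-0.053 [252.15018761 -77.82900363]
0.053 [191.36781492 176.59498344]
handle top c [231.68970214 119.6244564 ]
344 [[ 0.53484626 -0.16484312  0.2785482 ]
 [ 0.54100446 -0.05184049  0.30428524]
 [ 0.55372451 -0.05048484  0.32924707]]
[[ 0.53469107 -0.16553025  0.27772264]
 [ 0.53909454 -0.05844572  0.2916127 ]
 [ 0.55347583 -0.05065218  0.29963921]]
```

>>> carry_out:
  increments:
    - [[0, 0, 0], [0.01, -0.03, 0.3], 94]
    - [[0, 0, 0], [0.01, -0.03, 0.6], 94]
    - [[0, 0, 0], [0.01, -0.03, 0.86], 94]
    - [[0, 0, 0], [0.01, -0.03, 0.86], 94]
    - [[0, 0, 0], [0.01, -0.03, 0.86], 94]

```text
time: 3.98
ee_pos: [0.546, -0.1071, 0.1897]
orientation: [-3.141, 0.001, -0.002]
ft_force: [0.2, -1.0, 0.3]
gripper_width: 0.0942
grip_force: 0.0
```

>>> carry_out:
  increments:
    - [[0, 0, 0], [0, 0, 0], 60]
    - [[0, 0, 0], [0, 0, 0], 40]
    - [[0, 0, 0], [0, 0, 0], 30]
    - [[0, 0, 0], [0, 0, 0], 20]
    - [[0, 0, 0], [0, 0, 0], 20]
  grip_force: 35

```text
time: 4.4
ee_pos: [0.5474, -0.1065, 0.1906]
orientation: [3.141, -0.002, -0.0]
ft_force: [0.8, -0.6, -0.5]
gripper_width: 0.0641
grip_force: 0.0
```

>>> carry_out:
  increments:
    - [[0, 0, 0], [0, 0, 0], 20]
    - [[0, 0, 0], [0, 0, 0], 20]
    - [[0, 0, 0], [0, 0, 0], 20]

```text
time: 4.65
ee_pos: [0.5468, -0.1062, 0.1894]
orientation: [-3.142, 0.0, -0.0]
ft_force: [-0.1, -0.8, -0.2]
gripper_width: 0.0445
grip_force: 0.0
```

>>> carry_out:
  increments:
    - [[0, 0, 0], [0, 0, 0], 20]
    - [[0, 0, 0], [0, 0, 0], 20]
    - [[0, 0, 0], [0, 0, 0], 20]
    - [[0, 0, 0], [0, 0, 0], 20]
    - [[0, 0, 0], [0, 0, 0], 20]

```text
time: 5.07
ee_pos: [0.5467, -0.1063, 0.1893]
orientation: [3.142, 0.0, -0.0]
ft_force: [-0.6, -0.8, 0.2]
gripper_width: 0.0274
grip_force: 35.0
```

>>> carry_out:
  increments:
    - [[0, 0, 0], [0, 0, -0.15], 20]
    - [[0, 0, 0], [0, 0, -0.3], 20]
    - [[0, 0, 0], [0, 0, -0.5], 20]
    - [[0, 0, 0], [0, 0, -0.75], 20]
    - [[0, 0, 0], [0, 0, -1], 20]

```text
time: 5.48
ee_pos: [0.546, -0.106, 0.2893]
orientation: [-3.141, 0.002, -0.0]
ft_force: [-0.2, -0.8, -0.6]
gripper_width: 0.0281
grip_force: 35.0
```

>>> carry_out:
  increments:
    - [[0, 0, 0], [-0.3, 0, -0.2], 20]
    - [[0, 0, 0], [-0.6, 0, -0.2], 20]
    - [[0, 0, 0], [-1, 0, -0.2], 20]
    - [[0, 0, 0], [-1, 0, -0.2], 20]
    - [[0, 0, 0], [-1, 0, -0.2], 20]

```text
time: 5.9
ee_pos: [0.4451, -0.1058, 0.309]
orientation: [-3.141, 0.0, -0.001]
ft_force: [1.0, -0.1, -0.4]
gripper_width: 0.0281
grip_force: 35.0
```

```bash
cat > nose.py <<'E'
from h import *
np.set_printoptions(precision=4,suppress=True)
s=sensors.get_obs();Rt=R.from_euler("xyz",s["orientation"]);print(s["ee_pos"],s["orientation"],s["time"],s["ft_force"],s["gripper_width"])
o=[];rs=[]
exp=s["ee_pos"]+Rt.apply([0,0,.159])
print("expected nose",exp)
for n in("side","top"):
    p=viewer.read_camera(n);c=np.round(proj(p,s["ee_pos"]+Rt.apply([0,0,.1]))[0]).astype(int);print(n,"exp",proj(p,exp)[0],"origin crop",c-40)
    o.append(cv2.resize(p["color"][c[1]-40:c[1]+40,c[0]-40:c[0]+40],(400,400),interpolation=cv2.INTER_CUBIC))
    for r in spotter.pinpoint(p,"probe")[:1]: print(n,r["location"],r["confidence"]);rs.append(ray(p,r["location"]))
    X=cloud(p);L=Rt.inv().apply(X-s["ee_pos"])
    m=(abs(L[:,0])<.03)&(abs(L[:,1])<.03)&(L[:,2]>.005)&(L[:,2]<.18);L=L[m]
    for a,b in((.005,.05),(.06,.11),(.113,.155)):
        D=L[(L[:,2]>a)&(L[:,2]<b)];print(n,a,b,len(D),np.percentile(D,[5,50,95],axis=0).ravel() if len(D)>3 else "")
    print("zmax",np.sort(L[:,2])[-5:])
    np.save(f"L_{n}.npy",L)
if len(rs)==2: print("tri nose",tri(rs))
import sys;cv2.imwrite(f"pics/{sys.argv[1]}.png",cv2.convertScaleAbs(np.hstack(o),alpha=1.4))
E
python3 nose.py lifted
```

```text
[ 0.4451 -0.1058  0.309 ] [-3.1413  0.0001 -0.0012] 5.9 [ 1.0428 -0.1115 -0.3817] 0.028057762061130868
expected nose [ 0.4451 -0.1058  0.15  ]
side exp [293.209  249.0174] origin crop [253 193]
side [294.0, 253.5] 0.85
side 0.005 0.05 412 [-0.0128 -0.0147  0.0097  0.0062 -0.0131  0.0378  0.0273  0.0102  0.0467]
side 0.06 0.11 218 [-0.0126 -0.0145  0.0613 -0.0007 -0.0134  0.0824  0.0116 -0.0099  0.1037]
side 0.113 0.155 67 [-0.0073 -0.0082  0.1216 -0.0004 -0.0068  0.1348  0.0056 -0.0032  0.1484]
zmax [0.1482 0.1484 0.1491 0.1493 0.1494]
top exp [230.4438 204.2179] origin crop [187 163]
top 0.005 0.05 0 
top 0.06 0.11 12 [0.0017 0.0162 0.0867 0.007  0.0169 0.0933 0.0129 0.0171 0.1068]
top 0.113 0.155 0 
zmax [0.1038 0.1044 0.1049 0.1053 0.1086]
```

View pics/lifted.png

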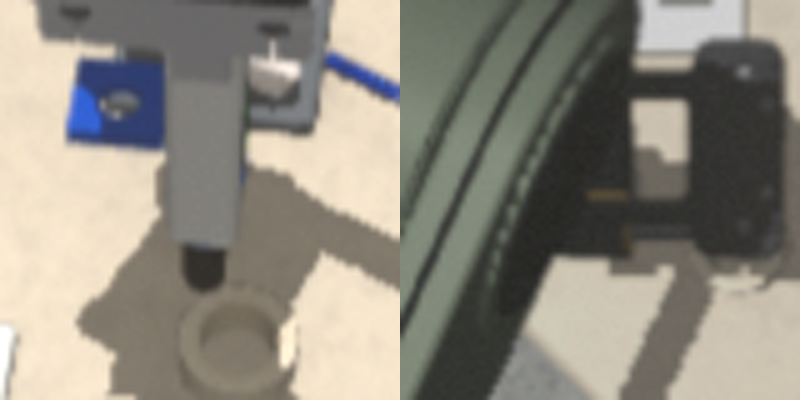

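```bash
python3 - <<'E'
from h import *
import pickle
np.set_printoptions(precision=4,suppress=True)
P=pickle.load(open("P.pkl","rb"))
L=np.load("L_side.npy");q=L[(L[:,0]>.018)];print("lug z",len(q),np.percentile(q[:,2],[5,50]))
for n,uv in(("side",(303.36,183.69)),("top",(321.85,206.2))):
    p=P[n];X=cloud(p);c=depth_pt(p,uv);o,d=ray(p,uv);print(n,"ray at z=.083",o+d*(.083-o[2])/d[2], "z=.0854",o+d*(.0854-o[2])/d[2])
    for r in(.02,.024,.027):
        D=X[np.linalg.norm(X-c,axis=1)<r]
        for _ in range(3):
            c0=np.median(D,0);V=np.linalg.svd(D-D.mean(0))[2][2];V*=np.sign(V[2]);e=(D-D.mean(0))@V;D=D[abs(e)<2.5*e.std()]
        print(r,len(D),V,"psi",np.arctan2(-V[1],-V[0]),"tilt",np.arccos(V[2]))
    # foot outline: dark foot edges, housing points 4..95mm
    m=((X>(.385,-.385,.005))&(X<(.51,-.265,.1))).all(1);D=X[m]
    r=cv2.minAreaRect((D[:,:2]*1000).astype(np.float32));print(n,"tester all",r)
E
```

```text
lug z 105 [0.0375 0.039 ]
side ray at z=.083 [ 0.4433 -0.3227  0.083 ] z=.0854 [ 0.4432 -0.3208  0.0854]
0.02 158 [-0.4133  0.0135  0.9105] psi -0.0326391054608055 tilt 0.42630251986713014
0.024 227 [-0.4057  0.0167  0.9138] psi -0.04121657601774286 tilt 0.4181542005032103
0.027 284 [-0.4086  0.0146  0.9126] psi -0.03559194018065521 tilt 0.42124571583829384
side tester all ((447.6387023925781, -314.2029113769531), (124.56369018554688, 95.90913391113281), 0.8683503270149231)
top ray at z=.083 [ 0.4439 -0.3235  0.083 ] z=.0854 [ 0.4438 -0.3233  0.0854]
0.02 188 [-0.4103  0.0256  0.9116] psi -0.062348174663368436 tilt 0.4236139946220187
0.024 272 [-0.4074  0.0286  0.9128] psi -0.07019382718641315 tilt 0.4207395439472204
0.027 343 [-0.4057  0.0234  0.9137] psi -0.05752787106532532 tilt 0.418522937694564
top tester all ((448.0281982421875, -329.3842468261719), (122.54187774658203, 107.06163024902344), 0.14721761643886566)
```

>>> carry_out:
  increments:
    - [[-0.013, 0.535, 0.061], [-0.82, 1, 0], 20]
    - [[-0.013, 0.535, 0.061], [-0.82, 1, 0], 20]
    - [[-0.013, 0.535, 0.061], [-0.82, 1, 0], 20]
    - [[-0.013, 0.535, 0.061], [-0.82, 1, 0], 20]
    - [[-0.013, 0.535, 0.061], [-0.82, 1, 0], 20]

```text
time: 6.52
ee_pos: [0.3603, -0.2104, 0.3073]
orientation: [-3.141, -0.419, -0.062]
ft_force: [-0.4, 0.8, -1.9]
gripper_width: 0.0279
grip_force: 35.0
```

```bash
cat > go.py <<'E'
from h import *
import sys
np.set_printoptions(precision=4,suppress=True)
psi=-.048;Rt=R.from_euler("xyz",[np.pi,-.42,psi]);n=-Rt.apply([0,0,1])
def inc(pos,s=None,mark=None):
    s=s or sensors.get_obs();Rc=R.from_euler("xyz",s["orientation"])
    print("turn",(Rc.inv()*Rt).as_rotvec()/(np.pi/4),"shift",Rc.inv().apply(np.array(pos)-s["ee_pos"])/.1,"ft",s["ft_force"],"n.ft",n@s["ft_force"],"pos",s["ee_pos"],s["orientation"],s["time"])
if __name__=="__main__": inc(np.array([.4436,-.323,.083])+n*float(sys.argv[1]))
E
python3 go.py .198
```

```text
turn [ 0.007   0.0017 -0.0165] shift [-0.0906  1.0834  0.4356] ft [-0.3538  0.8457 -1.8578] n.ft -1.535652084291591 pos [ 0.3603 -0.2104  0.3073] [-3.1413 -0.4187 -0.0622] 6.5167
```

>>> carry_out:
  increments:
    - [[0, 0, 0], [-0.1, 1, 0.2], 20]
    - [[0, 0, 0], [-0.1, 1, 0.2], 20]
    - [[0, 0, 0], [-0.1, 1, 0.3], 20]
    - [[0, 0, 0], [-0.1, 1, 0.3], 20]
    - [[0, 0, 0], [-0.1, 1, 0.3], 20]

```text
time: 6.93
ee_pos: [0.3634, -0.3064, 0.2769]
orientation: [-3.137, -0.418, -0.05]
ft_force: [0.5, 0.9, -1.0]
gripper_width: 0.0275
grip_force: 35.0
```

>>> carry_out:
  increments:
    - [[0, 0, 0], [0, 0, 0], 20]
    - [[0, 0, 0], [0, 0, 0], 20]
    - [[0, 0, 0], [0, 0, 0], 20]

```text
time: 7.18
ee_pos: [0.3637, -0.3055, 0.2788]
orientation: [3.14, -0.421, -0.046]
ft_force: [0.4, -0.1, -0.8]
gripper_width: 0.0281
grip_force: 35.0
```

```bash
python3 go.py .198; python3 nose.py pre
```

```text
turn [ 0.0008 -0.0011  0.0021] shift [-0.0628  0.1361  0.137 ] ft [ 0.38  -0.073 -0.795] n.ft -0.8820953807618664 pos [ 0.3637 -0.3055  0.2788] [ 3.1402 -0.4209 -0.0462] 7.1833
[ 0.3637 -0.3055  0.2788] [ 3.1402 -0.4209 -0.0462] 7.1833 [ 0.38  -0.073 -0.795] 0.02809707835783552
expected nose [ 0.4286 -0.3087  0.1337]
side exp [309.92   174.7583] origin crop [282 120]
side [311.6, 179.9] 0.86
side 0.005 0.05 374 [-0.0092 -0.0162  0.0083  0.0104 -0.0138  0.0344  0.0264  0.0078  0.0467]
side 0.06 0.11 249 [-0.0094 -0.0164  0.0622  0.0051 -0.0145  0.0836  0.0132  0.0023  0.1048]
side 0.113 0.155 86 [-0.005  -0.0107  0.1171  0.0033 -0.0079  0.1347  0.0078 -0.0022  0.1504]
zmax [0.1505 0.1506 0.1527 0.1535 0.1536]
top exp [317.7379 211.6814] origin crop [279 182]
top [319.1, 210.0] 0.71
top 0.005 0.05 202 [ 0.0092 -0.0118  0.0083  0.0142 -0.0003  0.0393  0.0273  0.0125  0.0444]
top 0.06 0.11 48 [-0.0047 -0.0117  0.0653  0.0128 -0.0086  0.0852  0.0145  0.0091  0.1062]
top 0.113 0.155 13 [ 0.0027 -0.0053  0.1393  0.0071  0.0015  0.1483  0.0103  0.0074  0.1521]
zmax [0.1506 0.151  0.1517 0.1519 0.1524]
tri nose [ 0.4288 -0.314   0.1103]
```

View pics/pre.png

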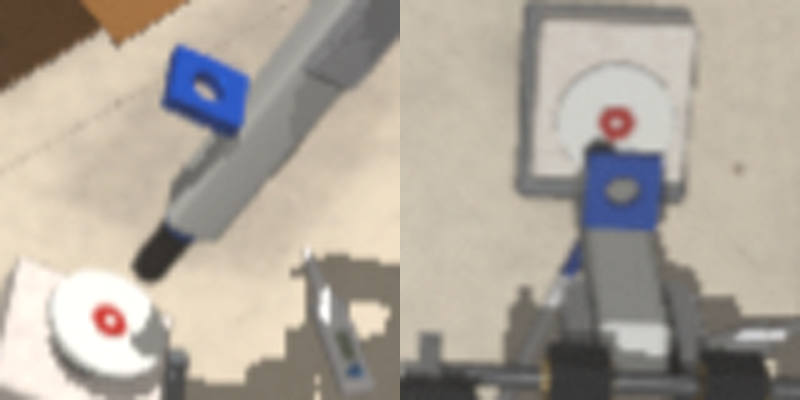

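>>> carry_out:
  increments:
    - [[0, 0, 0], [-0.06, 0.136, 0.137], 20]
    - [[0, 0, 0], [-0.06, 0.136, 0.24], 20]
    - [[0, 0, 0], [-0.06, 0.136, 0.24], 20]
    - [[0, 0, 0], [-0.06, 0.136, 0.24], 20]

```text
time: 7.72
ee_pos: [0.3665, -0.319, 0.2527]
orientation: [-3.139, -0.419, -0.05]
ft_force: [-0.4, 0.2, -1.4]
gripper_width: 0.0276
grip_force: 35.0
```

>>> carry_out:
  increments:
    - [[0, 0, 0], [0, 0, 0], 20]
    - [[0, 0, 0], [0, 0, 0], 20]
    - [[0, 0, 0], [0, 0, 0], 20]

```text
time: 7.97
ee_pos: [0.3668, -0.3201, 0.2543]
orientation: [3.141, -0.421, -0.048]
ft_force: [-1.1, -1.0, -1.6]
gripper_width: 0.0278
grip_force: 35.0
```

```bash
python3 go.py .168; python3 nose.py pre2
python3 - <<'E'
from h import *
import cv2
# ray of mark vs nose in this shot: red centroid in both views, in tool frame
s=sensors.get_obs();Rt=R.from_euler("xyz",s["orientation"])
for n,u0 in(("side",(303.4,183.7)),("top",(321.9,206.2))):
    p=viewer.read_camera(n);x,y=np.round(u0).astype(int);c=p["color"].astype(int)[y-10:y+11,x-10:x+11]
    m=np.clip(c[...,2]-np.maximum(c[...,0],c[...,1])-30,0,None);v,u=np.nonzero(m)
    print(n,len(u),(u.min()+x-10,u.max()+x-10,v.min()+y-10,v.max()+y-10) if len(u) else "")
    o,d=ray(p,u0);ol=Rt.inv().apply(o-s["ee_pos"]);dl=Rt.inv().apply(d)
    for z in(.166,.168,.17): print("mark in tool xy at z",z,ol+dl*(z-ol[2])/dl[2])
E
```

```text
turn [ 0.0014 -0.0011 -0.0003] shift [ 0.0029 -0.0085  0.1973] ft [-1.0843 -1.0352 -1.6284] n.ft -1.0655054652631815 pos [ 0.3668 -0.3201  0.2543] [ 3.1406 -0.4208 -0.0482] 7.9667
[ 0.3668 -0.3201  0.2543] [ 3.1406 -0.4208 -0.0482] 7.9667 [-1.0843 -1.0352 -1.6284] 0.027753882792567585
expected nose [ 0.4317 -0.3234  0.1092]
side exp [308.665  176.7385] origin crop [280 122]
side [315.1, 179.4] 0.6
side 0.005 0.05 344 [-0.0092 -0.0162  0.0076  0.0101 -0.0137  0.0344  0.0265  0.0085  0.0467]
side 0.06 0.11 228 [-0.0093 -0.0165  0.063   0.0056 -0.0144  0.0835  0.0132  0.0024  0.1054]
side 0.113 0.155 81 [-0.0049 -0.0102  0.1158  0.0027 -0.008   0.134   0.008  -0.0013  0.1503]
zmax [0.1503 0.1505 0.1519 0.1524 0.1525]
top exp [322.9289 210.7498] origin crop [285 181]
top 0.005 0.05 203 [ 0.0094 -0.0137  0.009   0.0143 -0.0015  0.0394  0.027   0.013   0.0438]
top 0.06 0.11 41 [-0.0013 -0.0117  0.0697  0.0128 -0.0007  0.0895  0.0145  0.0098  0.106 ]
top 0.113 0.155 11 [ 0.0009 -0.0053  0.1364  0.0063 -0.0036  0.1493  0.009   0.0026  0.1532]
zmax [0.1506 0.1523 0.1527 0.1529 0.1534]
side 36 (np.int64(300), np.int64(307), np.int64(181), np.int64(186))
mark in tool xy at z 0.166 [ 0.00749458 -0.01949731  0.166     ]
mark in tool xy at z 0.168 [ 0.00679742 -0.01778603  0.168     ]
mark in tool xy at z 0.17 [ 0.00610027 -0.01607474  0.17      ]
top 32 (np.int64(319), np.int64(325), np.int64(204), np.int64(209))
mark in tool xy at z 0.166 [ 0.00908895 -0.00263397  0.166     ]
mark in tool xy at z 0.168 [ 0.00831787 -0.0024254   0.168     ]
mark in tool xy at z 0.17 [ 0.00754678 -0.00221682  0.17      ]
```

View pics/pre2.png

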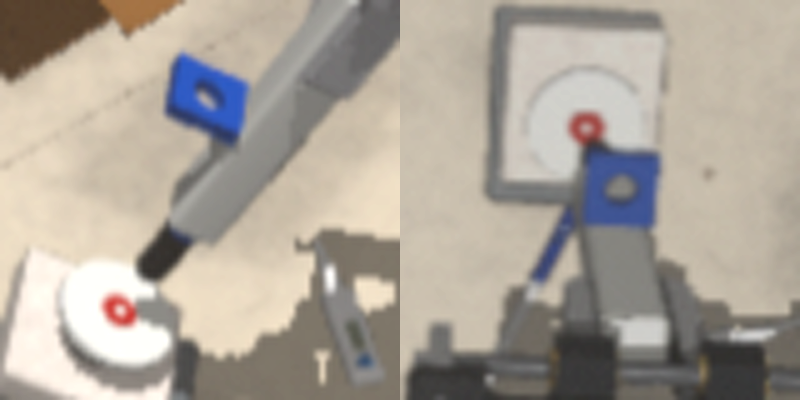

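>>> carry_out:
  increments:
    - [[0, 0, 0], [0, -0.005, 0.12], 20]
    - [[0, 0, 0], [0, -0.005, 0.24], 20]
    - [[0, 0, 0], [0, -0.005, 0.24], 20]
    - [[0, 0, 0], [0, -0.005, 0.24], 20]
    - [[0, 0, 0], [0, -0.005, 0.24], 20]

```text
time: 8.68
ee_pos: [0.3765, -0.3203, 0.2322]
orientation: [3.141, -0.421, -0.049]
ft_force: [0.5, -0.6, -1.5]
gripper_width: 0.0278
grip_force: 35.0
```

```bash
cat > chk.py <<'E'
from h import *
import pickle
from go import inc,n,Rt
np.set_printoptions(precision=4,suppress=True)
P0=pickle.load(open("P.pkl","rb"));c=np.array([.4436,-.323,.083]);F=[]
inc(c+n*.158)
for k in range(3):
  for v in("side","top"):
    p=viewer.read_camera(v);F.append(n@sensors.get_obs()["ft_force"])
    if k: continue
    b=n*0+(c if v=="top" else c+[0,.002,.0022])
    def h(q):
        X=cloud(q)-b;z=X@n;r=np.linalg.norm(X-np.outer(z,n),axis=1);L=Rt.inv().apply(X)
        m=(r<.027)&(abs(z)<.016)
        return m,z,X
    pix=[]
    z0=P0[v]["z_map"];z1=p["z_map"]
    m,z,X=h(P0[v]);full=np.zeros(z0.shape,bool);full[z0>0]=m
    H0=np.full(z0.shape,np.nan);H1=H0.copy();H0[z0>0]=z;_,zz,_=h(p);H1[z1>0]=zz
    d=(H1-H0)[full];d=d[np.isfinite(d)];d=d[d<.004];print(v,"plate shift mm: med",np.median(d)*1e3,np.percentile(d,[10,25,75])*1e3,len(d))
print("F",np.round(F,2),np.mean(F),sensors.get_obs()["time"])
E
python3 chk.py
```

```text
turn [ 0.0009 -0.0007 -0.0009] shift [ 0.0052 -0.005   0.056 ] ft [ 0.5342 -0.6179 -1.479 ] n.ft -1.5801073346062036 pos [ 0.3765 -0.3203  0.2322] [ 3.1412 -0.4206 -0.0488] 8.6833
side plate shift mm: med 0.0657396787256269 [-2.1431 -0.9936  1.2239] 243
top plate shift mm: med 0.01003535776202417 [-2.9424 -1.6916  1.4699] 229
F [-0.67 -0.48 -1.   -0.85 -1.08 -0.74] -0.8024047960618258 8.9833
```

>>> carry_out:
  increments:
    - [[0, 0, 0], [0.005, -0.005, 0.02], 20]
    - [[0, 0, 0], [0.005, -0.005, 0.04], 20]
    - [[0, 0, 0], [0.005, -0.005, 0.04], 20]
    - [[0, 0, 0], [0.005, -0.005, 0.04], 20]

```text
time: 9.32
ee_pos: [0.3785, -0.3196, 0.2281]
orientation: [-3.141, -0.42, -0.049]
ft_force: [0.5, -0.6, -1.0]
gripper_width: 0.0279
grip_force: 35.0
```

```bash
python3 chk.py
```

```text
turn [ 0.0001 -0.0002 -0.0011] shift [0.0031 0.0028 0.0106] ft [ 0.4702 -0.5588 -1.0075] n.ft -1.1224142845536482 pos [ 0.3785 -0.3196  0.2281] [-3.1413 -0.4201 -0.0489] 9.3167
side plate shift mm: med -0.3436576510773326 [-2.2768 -1.3991  0.7492] 234
top plate shift mm: med -0.42089046219534365 [-3.3139 -1.9302  1.3807] 215
F [-0.93 -0.93 -0.89 -1.09 -0.85 -0.55] -0.8719497646969826 9.6167
```

>>> carry_out:
  increments:
    - [[0, 0, 0], [0.003, 0, 0.015], 20]
    - [[0, 0, 0], [0.003, 0, 0.03], 20]
    - [[0, 0, 0], [0.003, 0, 0.03], 20]
    - [[0, 0, 0], [0.003, 0, 0.03], 20]

```text
time: 9.95
ee_pos: [0.38, -0.3199, 0.2257]
orientation: [3.141, -0.42, -0.049]
ft_force: [-1.0, 0.8, -0.0]
gripper_width: 0.0277
grip_force: 35.0
```

```bash
python3 chk.py
```

```text
turn [ 0.0007 -0.0002 -0.0008] shift [-0.0008  0.0009 -0.0172] ft [-1.0411  0.8138 -0.0158] n.ft 0.42551479146735377 pos [ 0.38   -0.3199  0.2257] [ 3.1413 -0.4202 -0.0487] 9.95
side plate shift mm: med -2.988194030239992 [-4.7614 -3.8464 -1.6729] 236
top plate shift mm: med -2.9672925486530475 [-5.8868 -4.6485 -1.5247] 214
F [0.93 0.52 0.53 1.18 0.71 1.  ] 0.8109080237431913 10.25
```

>>> carry_out:
  increments:
    - [[0, 0, 0], [0, 0, 0.015], 20]
    - [[0, 0, 0], [0, 0, 0.03], 20]
    - [[0, 0, 0], [0, 0, 0.03], 20]
    - [[0, 0, 0], [0, 0, 0.03], 20]

```text
time: 10.58
ee_pos: [0.3813, -0.3199, 0.223]
orientation: [3.141, -0.42, -0.049]
ft_force: [-2.0, -0.0, 2.2]
gripper_width: 0.028
grip_force: 35.0
```

```bash
python3 chk.py; python3 nose.py press
```

```text
turn [ 0.0007 -0.0003 -0.0009] shift [-0.001   0.0009 -0.0471] ft [-2.0209 -0.0165  2.1727] n.ft 2.806648737489235 pos [ 0.3813 -0.3199  0.223 ] [ 3.1414 -0.4202 -0.0488] 10.5833
side plate shift mm: med -5.795823252838097 [-8.0464 -6.8826 -4.5665] 236
top plate shift mm: med -5.821868541745388 [-8.8698 -7.3107 -3.9848] 207
F [2.5  2.79 2.46 3.15 2.98 2.12] 2.6642282004712747 10.8833
[ 0.3813 -0.3199  0.223 ] [ 3.1414 -0.4203 -0.0488] 10.8833 [-2.0149 -0.3056  1.4293] 0.027976434100283398
expected nose [ 0.4461 -0.3231  0.0778]
side exp [302.1488 184.8488] origin crop [273 131]
side [302.7, 191.5] 0.87
side 0.005 0.05 314 [-0.009  -0.0165  0.0087  0.0108 -0.0139  0.0348  0.0267  0.0081  0.0467]
side 0.06 0.11 209 [-0.0095 -0.016   0.063   0.0048 -0.0144  0.0836  0.0131  0.0029  0.106 ]
side 0.113 0.155 72 [-0.0058 -0.0108  0.1178  0.0028 -0.0081  0.1355  0.0079 -0.0026  0.1502]
zmax [0.1783 0.1784 0.1787 0.1788 0.1788]
top exp [321.4579 205.4212] origin crop [283 175]
top [322.7, 203.9] 0.81
top 0.005 0.05 173 [ 0.0095 -0.0124  0.0101  0.0145 -0.0001  0.0398  0.0265  0.0127  0.0448]
top 0.06 0.11 43 [-0.0055 -0.0117  0.0724  0.0132 -0.0087  0.0842  0.0149  0.0094  0.1035]
top 0.113 0.155 5 [ 0.0038 -0.0053  0.1391  0.0051 -0.0048  0.1482  0.009   0.0021  0.1532]
zmax [0.1798 0.1798 0.1799 0.1799 0.1799]
tri nose [ 0.4481 -0.3295  0.0443]
```

View pics/press.png

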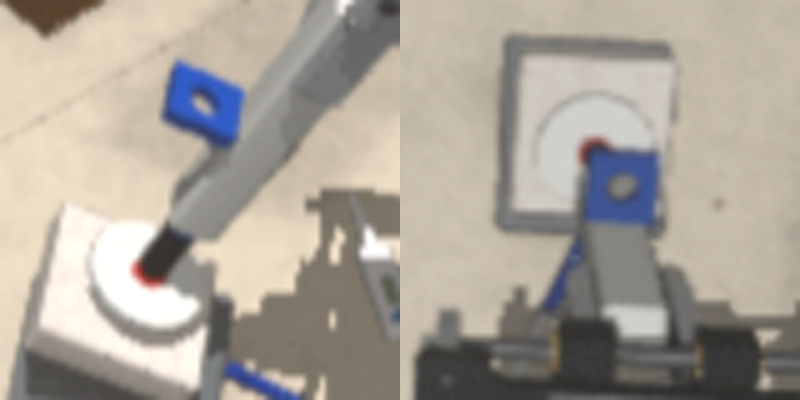

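>>> carry_out:
  increments:
    - [[0, 0, 0], [0, 0, 0], 20]
    - [[0, 0, 0], [0, 0, 0], 20]
    - [[0, 0, 0], [0, 0, 0], 20]
    - [[0, 0, 0], [0, 0, 0], 20]
    - [[0, 0, 0], [0, 0, 0], 20]

```text
time: 11.5
ee_pos: [0.3813, -0.3199, 0.2229]
orientation: [3.141, -0.42, -0.049]
ft_force: [-1.9, -0.7, 1.7]
gripper_width: 0.0279
grip_force: 35.0
```

```bash
python3 chk.py; python3 -c "
from bench import ticket;print(ticket.hand_in())"
```

```text
turn [ 0.0007 -0.0004 -0.0011] shift [-0.0006  0.0012 -0.0477] ft [-1.9408 -0.6701  1.6936] n.ft 2.323788670897904 pos [ 0.3813 -0.3199  0.2229] [ 3.1414 -0.4203 -0.0489] 11.5
side plate shift mm: med -5.858751301812701 [-8.3929 -6.9757 -4.4573] 235
top plate shift mm: med -6.386312505792858 [-9.2555 -7.7669 -4.4329] 206
F [2.71 2.11 3.07 1.8  2.67 2.86] 2.5363331281072674 11.8
the job is handed in; nothing more can be done
None
```

The job is handed in at about 11.8 s: the gripper is holding the probe steady and square to the plate, with its nose on the red spot and the plate pushed in about 6 mm at roughly 3.5 N.

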